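Spin-check a worm gear and park it on the pointer

TASK

Give the bronze worm gear on the vise a flick counterclockwise (seen from above) by its dowel, so that it runs free and untouched for at least two seconds, briskly (faster than a turn in five seconds). Then, while it is still turning, brake it with a fingertip so that it comes to rest with its dowel in line with the pointer, and take the hand away. Do not lift the gear off its arbor, and leave the rod eye, the bracket and the jaw liner where they lie.

Things in the scene. Friction and masses are not known exactly. Their poses are not given: they have to be found in the camera images.
- vise: Small cast iron vise fixed to the bench, base 150 x 95 mm, jaws 95 mm high, T-handle out to 103 mm from the origin towards its -x. A steel arbor of 16 mm diameter stands upright in the jaws, top 144 mm above the bench. Origin: on the bench, on the arbor's axis, which is the gear's axis; z up.
- sleeve: Bearing sleeve (does not turn) with the bronze worm gear it carries, a free-running level wheel slipped over the arbor and held down only by its weight (about 1.9 kg). Gear: 160 mm outside diameter, 22 mm thick, flat top face 134 mm above the bench, hub of 32 mm diameter 10 mm above that face. Origin: on the axis at the gear's underside, 112 mm above the bench.
- gear (a joint): Turning angle of the gear (rad), unlimited and counting whole turns; grows counterclockwise seen from above; at 0 (and whole turns) the dowel lies towards the vise's +x. It spins with very little friction, losing roughly 0.2 to 0.4 rad/s each second; when the dowel strikes a stiff finger it rebounds. A fingertip pressed on its top face stops it and can steer it.
- dowel (a point): Centre of the top of the upright steel dowel fixed in the gear's face: 12 mm diameter, standing 30 mm above the face (top 164 mm above the bench), 46 mm from the gear's axis. It is the only upright pin on the gear; outside it the face is clear out to 78 mm from the axis.
- pointer: Fixed steel pointer: a collar on the arbor below the gear with an arm that runs outwards under the gear along the pointer's +x and rises outside the rim to an arrow pointing inwards. Origin on the gear's axis, 97 mm above the bench. It does not move.
- pointer_tip (a point): Inner tip of the pointer's arrow, 88 mm from the gear's axis, just outside the teeth; the arrow is 20 mm wide, extends to 130 mm from the axis, and its top is 132 mm above the bench, 2 mm below the gear's top face.
- datum (a point): The point, 46 mm from the axis in the pointer's direction and 164 mm above the bench, where dowel stands when the dowel is in line with the pointer.
- rod_eye: Loose polished steel rod eye lying on the bench: eye 44 mm diameter, 18 mm high, with a shank of 16 mm diameter, 95 mm long over all. Origin on the bench near its middle. Leave alone.
- bracket: Loose red anodised L-bracket, foot 60 x 40 mm, 45 mm high. Origin on the bench under the middle of its foot. Leave alone.
- liner: Loose white acetal jaw liner, 80 x 26 mm, 18 mm high. Origin on the bench under its middle. Leave alone.
Not all that is in view belongs to the job. There is more than one size of the vise; the one meant has the size given above.

How it is judged:
On the way, in this order (a step that is already met when the one before it is completed fails the run):
1. the gear runs free counterclockwise, untouched, faster than 1 rad/s for 1.8 s (velocity of joint gear above 1 rad/s and contact force between each of the fingers, the arm and sleeve below 0.05 N), for 1.8 s.
2. the fingers touch the gear while it is still turning ((velocity of joint gear above 0.15 rad/s or velocity of joint gear below -0.15 rad/s) and contact force between the fingers and sleeve above 0.2 N).
At the end, for the whole second after the job is handed in: The gear is at rest (below 0.05 rad/s) on its arbor with the dowel's centre within 9 mm (about 11 degrees) of in line with the pointer; rod eye, bracket and liner within 15 mm of where they lay (horizontal distance between dowel and datum below 0.009 m and velocity of joint gear between -0.05 and 0.05 rad/s and height (world z) of sleeve below 0.115 m and distance of each of rod_eye, bracket, liner from where it was at the start of the episode below 0.015 m); the robot touches nothing.
It fails at once if the gear is lifted more than 6 mm on its arbor (height (world z) of sleeve above 0.118 m).
It fails at once if the rod eye, bracket or liner is moved by more than 15 mm or lifted (distance of any of rod_eye, bracket, liner from where it was at the start of the episode above 0.015 m).
It also fails if it takes over 45 s, if anything falls off the work surface, if the arm or the gripper's body presses on something with over 40 N, if the wrist force passes 120 N, or if a joint passes its speed limit or range.

ROBOT

A 7-joint arm with a two-finger parallel gripper is mounted at the origin on the work surface. World frame = base frame: x ahead of the robot, y to its left, z up, the work surface at z = 0. Lengths are in m, angles in rad, forces in N, time in s.
With the tool pointing down it reaches from about 0.425 to 0.925 m from the base axis. Payload 6.8 kg.
Tool frame: the origin (TCP) lies on the centre line of the jaws, within the pads' length; the fingertips stand ahead of it and the grasp point (between the pads) lies 11 mm behind it (r.tcp_to_tips is the z of the fingertips in the tool frame, in m); z points along the fingers, y is the line along which they close (so a half turn about z gives the same grasp; the last joint's range is limited). The gripper opens to 85 mm and grips with 20 to 120 N. Pads are 22 mm wide; open, the fingers measure 114 mm over their backs; the gripper's body (76 mm by 85 mm) begins 54 mm behind the grasp point. The pads swing forward as they close: fully open they stand 13 mm farther back than shut.
Start: joints at [1.239, 0.477, 0.022, 1.555, -0.011, 1.109, -0.083], TCP at [0.15, -0.658, 0.239] pointing down, gripper open.
Joint ranges: [-2.96, 2.96], [-0.34, 2.1], [-1.41, 1.46], [0.24, 2.44], [-1.37, 4.51], [0.17, 1.92], [-2.96, 2.96]. Speed limits (rad/s): [2.39, 2.39, 3.14, 3.14, 3.14, 3.14, 3.14].

INTERFACE

Orientations are given as a rotation vector (axis times angle).
In Python, from bench import r, optics gives the robot as it stands.
- The arm moves only by the shell command python3 -m creep 'ROWS' [FORCE]. ROWS is a JSON object whose one key "rows" holds a list of rows, each a list of 7 numbers: the shift along the tool's x, y, z in units of 25 mm (1.0 is 25 mm), then the turn, a rotation vector about the tool's x, y, z in units of 8 degrees (1.0 is 8 degrees), then the finger opening in mm, from 0 to 85.4. A call has 1 to 10 rows; each row is the pose to reach, as a shift and turn from the pose commanded when the call began, along the tool's axes at that moment; what a row does not reach only later rows make up. A row lasts 1/8 s, in which the tool goes at most 62.5 mm and 10.7 degrees, less where a joint would pass 70% of its speed; a pose out of reach is approached as far as the arm can. A call with a gripper value outside its range is refused whole. The fingers move at their own pace and stop on an object; FORCE is the grip in N (left out, the last holds). Time passes only in rows, so rows that repeat a pose let the fingers close. It gives the time, the measured TCP pose, the force, the opening and the grip force at its end, in the units of the state.
- r.get_obs(): the state, without advancing time (a new reading comes with each control period).
- optics.grab_frame(name): name is "scene" or "top" or "wrist"; returns a dict with "color" (400x640x3 uint8, blue, green, red), "K" (3x3 intrinsics, pixels), "dist_coeffs" ([k1, k2, p1, p2, k3] as OpenCV has them; the pictures are not rectified), "R" (3x3) and "t" (3): a world point X has camera coordinates R X + t. Camera axes: x right, y down, z forward; pixel columns grow to the right and rows downward; lengths in m; the calibration is good to about 2 mm. A picture is of the moment at which its call begins. There is no depth.
- r.hand_in(): hands the job in; it is judged then, once.
The state is a dict: "clock": time; "joints": joint angles; "qvel": joint speeds; "tau": joint torques, N m; "tcp_pos": TCP position; "orientation": TCP orientation; "contact_force": force on the tool from outside, world axes, zero at the start; "moment": the same for the moment, N m; "grip_width": finger opening in m; "gripper_force": force on a finger pad.
Only numpy, scipy, OpenCV 4.12 (cv2) and the standard library are available. Lean on these libraries where they do the work, as an engineer would, in place of code of your own. Each camera call takes 0.05 s, during which the arm holds its last target. There are 200 camera calls.

## Working session

There is one attempt and no reset: what is moved stays moved. The work goes in short steps, Python scripts to look and compute and a shell command to move; the robot and the scene stay as the last step left them, time stands still between calls to the robot, and variables do not carry over. Pictures are saved under pics/ and viewed, at most 13 in all, crops included, and the job is handed in when it is done.

```bash
ls; mkdir -p pics; python3 - <<'E'
from bench import r, optics
import cv2,pickle
d={}
for n in("scene","top","wrist"):
    f=optics.grab_frame(n); d[n]=f; cv2.imwrite(f"pics/{n}0.png",f["color"])
pickle.dump(d,open("f0.pkl","wb"))
o=r.get_obs(); print(o["clock"],o["tcp_pos"],o["orientation"],r.tcp_to_tips)
E
```

```text
pics
0.15 [ 0.14966926 -0.65774311  0.23852979] [-3.12055113e+00 -3.50538775e-01  4.48283589e-04] 0.008
```

View pics/top0.png

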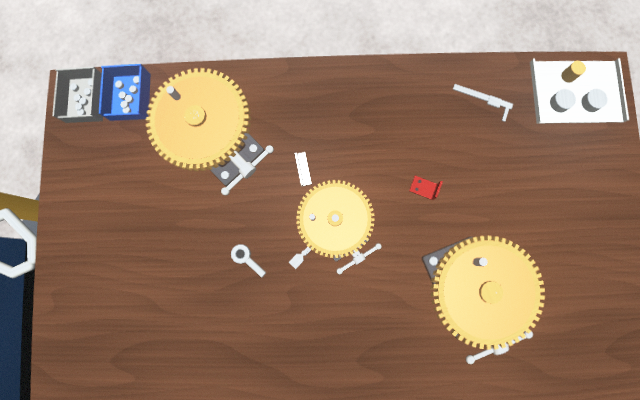

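View pics/scene0.png

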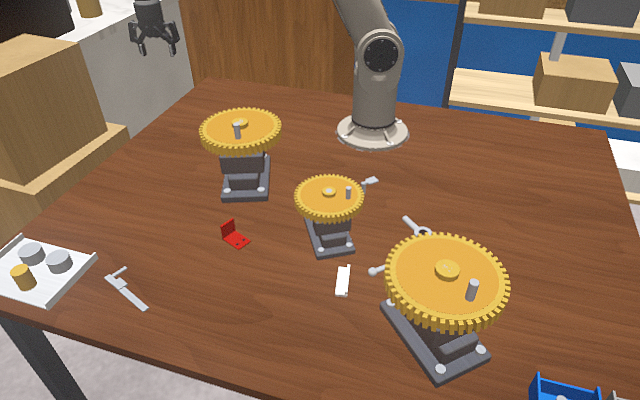

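The top picture shows three wheels. The smallest is at about (335,219), with its dowel near (312,217) and the pointer arrow near (297,260). I'll enlarge it and measure.

```bash
cat > h.py <<'E'
import numpy as np,cv2
def ray(f,uv,z):
    K,R,t=f["K"],np.array(f["R"]),np.array(f["t"]).ravel()
    p=cv2.undistortPoints(np.array([[uv]],float),np.array(K),np.array(f["dist_coeffs"]))[0,0]
    d=R.T@np.array([p[0],p[1],1]); c=-R.T@t
    return c+d*(z-c[2])/d[2]
def proj(f,X):
    return cv2.projectPoints(np.array(X,float).reshape(-1,3),cv2.Rodrigues(np.array(f["R"]))[0],np.array(f["t"],float),np.array(f["K"]),np.array(f["dist_coeffs"]))[0][:,0]
E
python3 - <<'E'
import pickle,cv2
from h import *
d=pickle.load(open("f0.pkl","rb"));f=d["top"]
print("cam",-np.array(f["R"]).T@np.array(f["t"]).ravel())
for n,uv,z in[("hub",(335,218.5),.144),("left",(297,218.5),.134),("right",(374,218.5),.134),("dowel",(312,217),.164),("arrow",(297,260),.132),("rodeye",(247,260),.01),("bracket",(426,187),0.02),("liner",(303,169),.018)]: print(n,ray(f,uv,z).round(4))
cv2.imwrite("pics/c0.png",cv2.resize(f["color"][165:285,265:405],None,fx=5,fy=5,interpolation=cv2.INTER_CUBIC))
E
```

```text
cam [0.43658092 0.01082431 1.02946327]
hub [0.525  0.0098 0.144 ]
left [0.5278 0.0878 0.134 ]
right [ 0.524  -0.0699  0.134 ]
dowel [0.527  0.0553 0.164 ]
arrow [0.4432 0.0891 0.132 ]
rodeye [0.4463 0.2163 0.01  ]
bracket [ 0.6056 -0.2038  0.02  ]
liner [0.6564 0.0821 0.018 ]
```

View pics/c0.png

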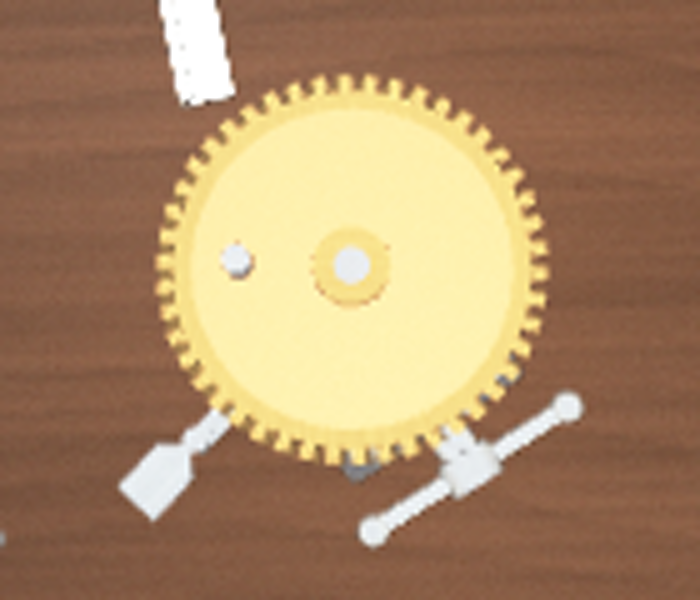

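The wheel measures about 158 mm across, so it is the right one. The axis is at about (0.525, 0.010), with the dowel at 88° on a radius of 46 mm. The pointer arrow lies at about 136° and 114 mm out. I'll raise the hand over the neighbouring gear and bring it across with the fingers shut.

```bash
python3 -m creep '{"rows":[[0,0,-2.5,0,0,0,0],[0,0,-5,0,0,0,0],[2,-2,-6,0,0,0,0],[22.5,-24.3,-6,0,0,1.6,0],[22.5,-24.3,-6,0,0,1.6,0],[22.5,-24.3,-6,0,0,1.6,0],[22.5,-24.3,-6,0,0,1.6,0],[22.5,-24.3,-6,0,0,1.6,0],[22.5,-24.3,-6,0,0,1.6,0],[22.5,-24.3,-6,0,0,1.6,0]]}' 40; python3 - <<'E'
from bench import r
from scipy.spatial.transform import Rotation as R
import numpy as np
o=r.get_obs();print(o["clock"],o["tcp_pos"],R.from_rotvec(o["orientation"]).as_matrix().round(3))
E
```

```text
clock: 1.4
tcp_pos: [0.3991, -0.2267, 0.3875]
orientation: [3.141, 0.0, 0.0]
contact_force: [0.7, -0.6, -0.0]
grip_width: -0.0001
gripper_force: 0.0
1.4 [ 0.39913515 -0.22674827  0.38752578] [[ 1.  0.  0.]
 [ 0. -1. -0.]
 [ 0.  0. -1.]]
```

```bash
python3 -m creep '{"rows":[[6.6,-11.4,0,0,0,0,0],[6.6,-11.4,0,0,0,0,0],[6.6,-11.4,0,0,0,0,0],[6.6,-11.4,0,0,0,0,0],[6.6,-11.4,0,0,0,0,0],[6.6,-11.4,0,0,0,0,0],[6.6,-11.4,2.5,0,0,0,0],[6.6,-11.4,5,0,0,0,0],[6.6,-11.4,7,0,0,0,0],[6.6,-11.4,7,0,0,0,0]]}'; python3 - <<'E'
from bench import r,optics
import cv2,numpy as np
fs=[optics.grab_frame(n)["color"] for n in("top","wrist")]
a=cv2.resize(fs[0][165:285,265:405],None,fx=3,fy=3,interpolation=cv2.INTER_CUBIC)
b=cv2.resize(fs[1],(576,360))[:, :]
cv2.imwrite("pics/s1.png",np.vstack([cv2.resize(a,(300,257)),cv2.resize(b,(300,188))]))
cv2.imwrite("pics/s1.png",np.hstack([a[:, :],cv2.resize(b,(380,360))]))
E
```

```text
clock: 2.65
tcp_pos: [0.5607, 0.0545, 0.209]
orientation: [3.14, -0.001, -0.013]
contact_force: [-0.5, -0.1, -0.2]
grip_width: -0.0001
gripper_force: 0.0
```

View pics/s1.png

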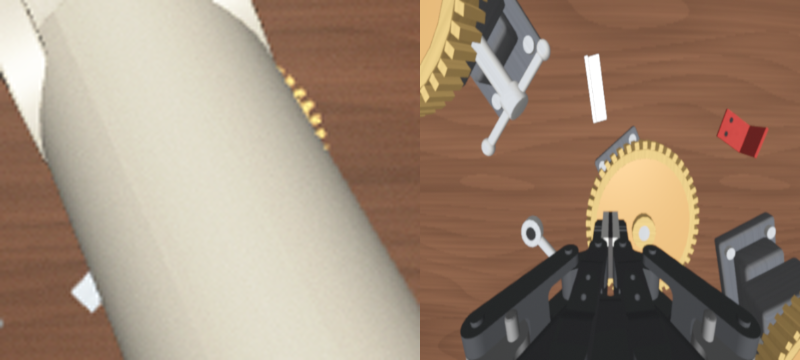

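The top camera shows only the arm. In the wrist picture the fingertips at (610,225) stand beside the hub at (643,233), on the +x side of the dowel as planned. I'll check the axis from two other views and lower the hand.

```bash
python3 -m creep '{"rows":[[0,0,1,0,0,0,0],[0,0,2.1,0,0,0,0],[0,0,2.1,0,0,0,0]]}'; python3 - <<'E'
from bench import r,optics
import cv2,numpy as np,pickle
from h import *
f=optics.grab_frame("scene")
d=pickle.load(open("f0.pkl","rb"))
print(ray(d["scene"],(329,190),.144),ray(d["scene"],(348,188),.164),ray(d["scene"],(371,181),.132))
c=f["color"][120:240,260:400]; cv2.imwrite("pics/s2.png",np.hstack([cv2.resize(x,None,fx=2.8,fy=2.8,interpolation=cv2.INTER_CUBIC) for x in (d["scene"]["color"][120:240,260:400],c)]))
E
```

```text
clock: 3.12
tcp_pos: [0.564, 0.056, 0.1611]
orientation: [3.141, -0.0, 0.001]
contact_force: [-0.4, -0.0, 0.2]
grip_width: 0.0001
gripper_force: 0.0
[0.52326763 0.01011922 0.144     ] [0.52888251 0.05578994 0.164     ] [0.44504002 0.09092258 0.132     ]
```

View pics/s2.png

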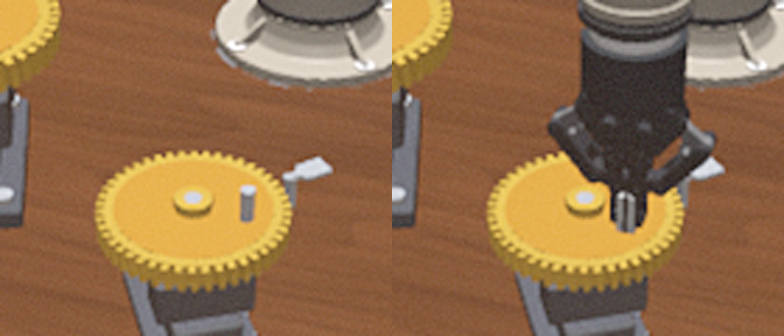

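Both views agree: the axis is at (0.524, 0.010), the dowel at 88° and the pointer at about 136°. Now the flick.

```bash
python3 -m creep '{"rows":[[0,0,0.2,0,0,0,0],[-0.6,0,0.2,0,0,0,0],[-1.2,0,0.2,0,0,0,0],[-1.8,0,0.2,0,0,0,0],[-1.4,0,-1,0,0,0,0],[-1.2,0,-2.2,0,0,0,0]]}'; python3 - <<'E'
from bench import r,optics
import cv2,numpy as np,pickle
ims=[]
for i in range(2):
    f=optics.grab_frame("scene"); pickle.dump((r.get_obs()["clock"],f),open(f"a{i}.pkl","wb")); print(r.get_obs()["clock"])
    ims.append(cv2.resize(f["color"][120:240,260:400],None,fx=2.8,fy=2.8,interpolation=cv2.INTER_CUBIC))
cv2.imwrite("pics/s3.png",np.hstack(ims))
E
```

```text
clock: 3.92
tcp_pos: [0.5321, 0.0562, 0.2155]
orientation: [3.141, 0.001, -0.003]
contact_force: [0.9, 0.4, 0.2]
grip_width: -0.0004
gripper_force: 0.0
3.975
4.025
```

View pics/s3.png

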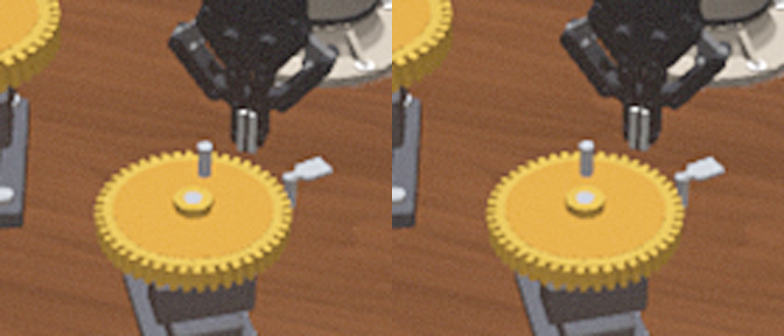

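The dowel is now at about (333,172) and then (329,172) in scene pixels, so it is running counterclockwise. I'll write a tracker that finds the grey dowel among the angles, and use it for the speed.

```bash
cat >> h.py <<'E'
C=np.array([.5243,.010])
def ang(f):
    """dowel angle (deg): the low-saturation upright that fits best on the 46 mm circle"""
    s=cv2.cvtColor(f["color"],cv2.COLOR_BGR2HSV)[:,:,1].astype(np.float32)
    A=np.arange(0,360,1.); z=np.linspace(.142,.162,6); best=[]
    w=np.linspace(-.004,.004,3)
    for a in np.radians(A):
        P=[[C[0]+.046*np.cos(a),C[1]+.046*np.sin(a)+k,h] for h in z for k in w]
        p=proj(f,P).astype(np.float32)
        best.append(cv2.remap(s,p[:,:1],p[:,1:],cv2.INTER_LINEAR).mean())
    b=np.array(best); k=b<b.min()+25; i=b.argmin()
    d=(A-A[i]+180)%360-180; m=k&(abs(d)<15)
    return (A[i]+d[m].mean())%360,b.min()
E
python3 - <<'E'
import pickle
from h import *
for n in("a0","a1"):
    t,f=pickle.load(open(n+".pkl","rb")); print(t,ang(f))
f=pickle.load(open("f0.pkl","rb"))["scene"];print(ang(f))
print([np.degrees(np.arctan2(*(ray(pickle.load(open("a0.pkl","rb"))[1],p,.164)[:2]-C)[::-1])) for p in((333.2,172.5),(329.3,172.5))])
E
```

```text
3.975 (np.float64(185.5), np.float32(23.455078))
4.025 (np.float64(196.5), np.float32(29.087837))
(np.float64(88.0), np.float32(28.77257))
[np.float64(-176.72348030511094), np.float64(-164.54186422095847)]
```

About 220°/s (3.8 rad/s). I'll let it run down while the hand moves to hover over the clear face on the far side from the pointer.

```bash
python3 -m creep '{"rows":[[2.1,1.85,0,0,0,0,0],[2.1,1.85,0,0,0,0,0],[2.1,1.85,1,0,0,0,0],[2.1,1.85,1,0,0,0,0],[2.1,1.85,1,0,0,0,0],[2.1,1.85,1,0,0,0,0],[2.1,1.85,1,0,0,0,0],[2.1,1.85,1,0,0,0,0],[2.1,1.85,1,0,0,0,0],[2.1,1.85,1,0,0,0,0]]}' | head -2
for i in 1 2 3; do python3 -m creep '{"rows":[[0,0,0,0,0,0,0],[0,0,0,0,0,0,0],[0,0,0,0,0,0,0],[0,0,0,0,0,0,0],[0,0,0,0,0,0,0],[0,0,0,0,0,0,0],[0,0,0,0,0,0,0],[0,0,0,0,0,0,0],[0,0,0,0,0,0,0],[0,0,0,0,0,0,0]]}' | head -2; done
cat > m.py <<'E'
from bench import r,optics
from h import *
import pickle,sys
for i in range(int(sys.argv[1])):
    t=r.get_obs()["clock"]; f=optics.grab_frame("scene"); print(t,ang(f)); pickle.dump(f,open("last.pkl","wb"))
print(r.get_obs()["clock"])
E
python3 m.py 6
```

```text
clock: 5.28
tcp_pos: [0.5861, 0.0101, 0.19]
clock: 6.52
tcp_pos: [0.5861, 0.0102, 0.19]
clock: 7.78
tcp_pos: [0.5861, 0.0101, 0.19]
clock: 9.02
tcp_pos: [0.5861, 0.0101, 0.19]
9.025 (np.float64(349.0), np.float32(18.482151))
9.075 (np.float64(356.0), np.float32(23.495876))
9.125 (np.float64(3.0), np.float32(29.896105))
9.175 (np.float64(9.5), np.float32(20.991482))
9.225 (np.float64(16.0), np.float32(27.044922))
9.275 (np.float64(22.5), np.float32(24.05013))
9.325
```

134°/s now, losing about 0.29 rad/s each second. I'll wait about 3 s more so that braking is gentle.

```bash

for i in 1 2; do python3 -m creep '{"rows":[[0,0,0,0,0,0,0],[0,0,0,0,0,0,0],[0,0,0,0,0,0,0],[0,0,0,0,0,0,0],[0,0,0,0,0,0,0],[0,0,0,0,0,0,0],[0,0,0,0,0,0,0],[0,0,0,0,0,0,0],[0,0,0,0,0,0,0],[0,0,0,0,0,0,0]]}' | head -1; done
python3 m.py 4
```

```text
clock: 10.58
clock: 11.82
11.825 (np.float64(307.5), np.float32(25.80024))
11.875 (np.float64(312.0), np.float32(24.728298))
11.925 (np.float64(317.5), np.float32(21.693468))
11.975 (np.float64(322.5), np.float32(22.74132))
12.025
```

```bash
python3 -m creep '{"rows":[[0,0,0,0,0,0,0],[0,0,0,0,0,0,0],[0,0,0,0,0,0,0],[0,0,0,0,0,0,0],[0,0,0,0,0,0,0],[0,0,0,0,0,0,0],[0,0,1,0,0,0,0],[0,0,1.7,0,0,0,0]]}'; python3 m.py 2
```

```text
clock: 13.02
tcp_pos: [0.5858, 0.01, 0.1466]
orientation: [3.141, 0.001, -0.001]
contact_force: [-0.3, -0.1, 0.4]
grip_width: -0.0002
gripper_force: 0.0
13.025 (np.float64(153.0), np.float32(16.960014))
13.075 (np.float64(152.5), np.float32(14.831218))
13.125
```

The 153° reading is the tracker picking up the grey fingers in view. Dead reckoning puts the dowel at about 66°, so I'll wait two rows and then press lightly.

```bash
python3 -m creep '{"rows":[[0,0,0.1,0,0,0,0],[0,0,0.1,0,0,0,0],[0,0,0.3,0,0,0,0],[0,0,0.35,0,0,0,0]]}'; python3 - <<'E'
from bench import r,optics
import cv2,numpy as np
ims=[]
for i in range(2):
    f=optics.grab_frame("scene");o=r.get_obs(); print(o["clock"],o["tcp_pos"],o["contact_force"])
    ims.append(cv2.resize(f["color"][120:240,260:400],None,fx=2.8,fy=2.8,interpolation=cv2.INTER_CUBIC))
cv2.imwrite("pics/s4.png",np.hstack(ims))
E
```

```text
clock: 13.62
tcp_pos: [0.5873, 0.0106, 0.1402]
orientation: [-3.141, -0.001, -0.004]
contact_force: [-2.0, 0.2, 12.7]
grip_width: 0.0002
gripper_force: 5.9
13.675 [0.58721412 0.01051014 0.14024914] [-2.22481705 -0.57805499 11.07444259]
13.725 [0.58717043 0.01052938 0.1403691 ] [-2.33753935 -0.44364705  9.90163316]
```

View pics/s4.png

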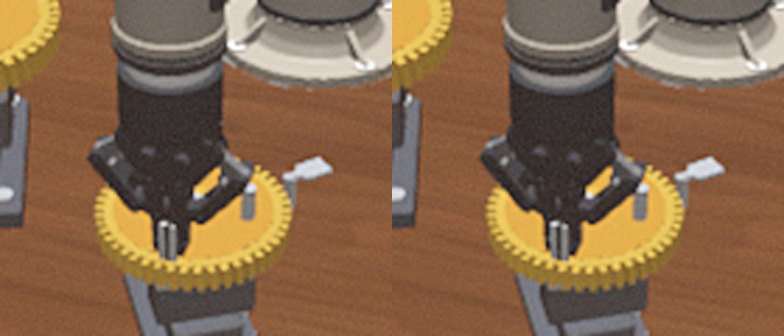

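The gear has stopped with about 10 N on the finger. The dowel top at crop (248,188) matches its starting place, about 88°. I'll steer it +48° by friction along an arc about the axis, turning the hand with it.

```bash
python3 -m creep '{"rows":[[-0.01,-0.22,0.05,0,0,-0.625,0],[-0.04,-0.43,0.05,0,0,-1.25,0],[-0.085,-0.65,0.05,0,0,-1.875,0],[-0.15,-0.855,0.05,0,0,-2.5,0],[-0.23,-1.055,0.05,0,0,-3.125,0],[-0.335,-1.25,0.05,0,0,-3.75,0],[-0.45,-1.435,0.05,0,0,-4.375,0],[-0.585,-1.605,0.05,0,0,-5,0],[-0.73,-1.77,0.05,0,0,-5.625,0],[-0.83,-1.86,0.05,0,0,-6,0]]}'; python3 - <<'E'
from bench import r,optics
import cv2,numpy as np,pickle
from h import *
f=optics.grab_frame("scene");o=r.get_obs(); print(o["clock"],o["tcp_pos"],o["contact_force"]); print(ang(f))
cv2.imwrite("pics/s5.png",cv2.resize(f["color"][120:240,260:400],None,fx=5,fy=5,interpolation=cv2.INTER_CUBIC))
P=lambda a:(proj(f,[C[0]+.046*np.cos(np.radians(a)),C[1]+.046*np.sin(np.radians(a)),.164])[0]-[260,120])*5
for a in(120,130,136,142):print(a,P(a))
E
```

```text
clock: 14.98
tcp_pos: [0.5664, 0.056, 0.1396]
orientation: [2.866, 1.279, 0.003]
contact_force: [-3.2, -4.1, 14.8]
grip_width: -0.0005
gripper_force: 7.4
15.025 [0.56602993 0.05628131 0.13952247] [-4.79516811 -4.20767899 15.0453825 ]
(np.float64(193.5), np.float32(30.370985))
120 [443.09275679 302.51130956]
130 [437.06087544 292.60534748]
136 [432.1273658  287.03191287]
142 [426.28063336 281.8045404 ]
```

View pics/s5.png

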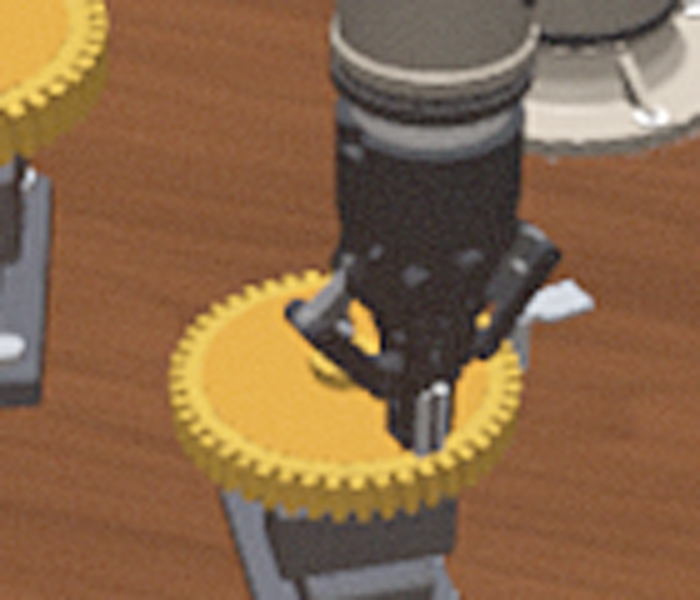

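The dowel is hidden behind the fingers, which fits the expected spot, and the side force is nearly all radial. I'll let it settle, lift straight up and check.

```bash
python3 -m creep '{"rows":[[0,0,0,0,0,0,0],[0,0,-0.1,0,0,0,0],[0,0,-0.4,0,0,0,0],[0,0,-2,0,0,0,0],[0,0,-4.4,0,0,0,0],[0,0,-6,0,0,0,0],[0,0,-6,0,0,0,0]]}'; python3 - <<'E'
from bench import r,optics
import cv2,numpy as np,pickle
from h import *
for i in range(4):
    f=optics.grab_frame("scene"); print(r.get_obs()["clock"],ang(f))
g=optics.grab_frame("wrist")
cv2.imwrite("pics/s6.png",np.hstack([cv2.resize(f["color"][120:240,260:400],(420,360),interpolation=cv2.INTER_CUBIC),cv2.resize(g["color"],(380,360))]))
E
```

```text
clock: 15.9
tcp_pos: [0.5671, 0.0576, 0.2913]
orientation: [2.868, 1.278, 0.01]
contact_force: [0.0, 0.6, -0.2]
grip_width: 0.0
gripper_force: 0.0
15.95 (np.float64(145.5), np.float32(26.299046))
16.0 (np.float64(145.5), np.float32(25.33431))
16.05 (np.float64(145.5), np.float32(26.63433))
16.1 (np.float64(145.5), np.float32(25.261177))
```

View pics/s6.png

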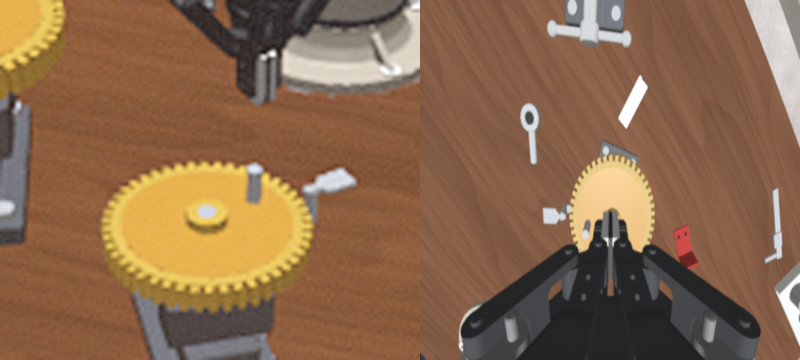

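The gear is at rest, and the tracker says about 145° against a pointer at about 136°. That is too close to the limit. I'll swing the hand aside and measure accurately from the top.

```bash
python3 -m creep '{"rows":[[-2,3,0,0,0,0,0],[-5.2,7.8,0,0,0,0,0],[-5.2,7.8,0,0,0,0,0],[-5.2,7.8,0,0,0,0,0],[-5.2,7.8,0,0,0,0,0],[-5.2,7.8,0,0,0,0,0]]}'; python3 - <<'E'
from bench import r,optics
import cv2,numpy as np,pickle
f=optics.grab_frame("top"); g=optics.grab_frame("scene"); pickle.dump((f,g),open("b.pkl","wb"))
cv2.imwrite("pics/s7.png",np.hstack([cv2.resize(f["color"][175:275,280:380],(400,400),interpolation=cv2.INTER_CUBIC),cv2.resize(g["color"][150:250,290:390],(400,400),interpolation=cv2.INTER_CUBIC)]))
E
```

```text
clock: 16.9
tcp_pos: [0.6229, -0.1696, 0.2863]
orientation: [-2.867, -1.278, 0.002]
contact_force: [0.4, -0.2, 0.2]
grip_width: 0.0001
gripper_force: 0.0
```

View pics/s7.png

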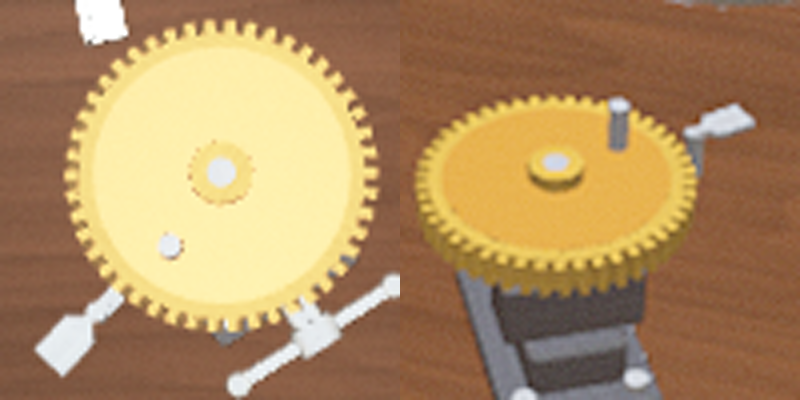

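```bash
python3 - <<'E'
import pickle
from h import *
f,g=pickle.load(open("b.pkl","rb"))
def top(u,v,z): return ray(f,(280+(u+.5)/4-.5,175+(v+.5)/4-.5),z)[:2]
def sc(u,v,z): return ray(g,(290+(u-400+.5)/4-.5,150+(v+.5)/4-.5),z)[:2]
for nm,fn,hub,dw,pts in(("top",top,(221,172),(170,244),[(49,364),(67,346),(80,330),(108,304)]),("scene",sc,(556,161),(619,104),[(741,112),(727,122),(690,132)])):
    h=fn(*hub,.144);d=fn(*dw,.164);print(nm,"hub",h,"dowel r,ang",np.hypot(*(d-h)),np.degrees(np.arctan2(*(d-h)[::-1])))
    for p in pts:
        q=fn(*p,.132)-h;print("  ",np.hypot(*q).round(4),np.degrees(np.arctan2(*q[::-1])).round(1))
E
```

```text
top hub [0.52674753 0.01002054] dowel r,ang 0.045278033827603405 144.9356989884751
   0.1304 136.5
   0.1176 136.8
   0.1071 136.6
   0.0878 137.7
scene hub [0.5230711 0.0091663] dowel r,ang 0.045660522061809504 144.5920130520313
   0.1286 137.1
   0.1157 135.0
   0.0909 136.1
```

Both views give the dowel at 144.8° and the pointer at 136.5°, which is 8° or 6.7 mm off. That is inside 9 mm but thin, so I'll go back, press lightly and steer it 8° clockwise.

```bash
python3 -m creep '{"rows":[[5.2,-7.8,0,0,0,0,0],[5.2,-7.8,0,0,0,0,0],[5.2,-7.8,0,0,0,0,0],[5.2,-7.8,0,0,0,0,0],[5.2,-7.8,0,0,0,0,0],[5.2,-7.8,2,0,0,0,0],[5.2,-7.8,4,0,0,0,0],[5.2,-7.8,5.4,0,0,0,0],[5.2,-7.8,5.6,0,0,0,0],[5.2,-7.8,5.6,0,0,0,0]]}'; python3 -m creep '{"rows":[[0,0,0.2,0,0,0,0],[0,0,0.35,0,0,0,0],[0,0,0.35,0,0,0,0]]}'
```

```text
clock: 18.25
tcp_pos: [0.5658, 0.0568, 0.1484]
orientation: [2.869, 1.279, 0.001]
contact_force: [0.6, 0.4, 0.7]
grip_width: -0.0001
gripper_force: 0.0
clock: 18.62
tcp_pos: [0.5668, 0.0569, 0.1406]
orientation: [2.869, 1.277, 0.005]
contact_force: [-0.1, -0.9, 8.0]
grip_width: 0.0002
gripper_force: 4.4
```

```bash
python3 -m creep '{"rows":[[0,0.09,0.03,0,0,0.25,0],[0,0.18,0.03,0,0,0.5,0],[-0.01,0.26,0.03,0,0,0.75,0],[-0.02,0.35,0.03,0,0,1,0],[-0.02,0.35,0.03,0,0,1,0],[-0.02,0.35,0.03,0,0,1,0],[-0.02,0.35,0.03,0,0,1,0]]}'; python3 -m creep '{"rows":[[0,0,-0.2,0,0,0,0],[0,0,-0.5,0,0,0,0],[0,0,-2.5,0,0,0,0],[0,0,-5,0,0,0,0],[0,0,-6,0,0,0,0],[-2.5,3.5,-6,0,0,0,0],[-4.2,8.3,-6,0,0,0,0],[-4.2,8.3,-6,0,0,0,0],[-4.2,8.3,-6,0,0,0,0],[-4.2,8.3,-6,0,0,0,0]]}'; python3 m.py 1;  python3 - <<'E'
from bench import optics
import cv2,numpy as np,pickle
f=optics.grab_frame("top"); g=optics.grab_frame("scene"); pickle.dump((f,g),open("b.pkl","wb"))
cv2.imwrite("pics/s8.png",np.hstack([cv2.resize(f["color"][175:275,280:380],(400,400),interpolation=cv2.INTER_CUBIC),cv2.resize(g["color"][150:250,290:390],(400,400),interpolation=cv2.INTER_CUBIC)]))
E
python3 m.py 1
```

```text
clock: 19.5
tcp_pos: [0.5732, 0.0507, 0.1403]
orientation: [2.951, 1.074, 0.006]
contact_force: [-1.2, -1.0, 10.2]
grip_width: 0.0
gripper_force: 5.3
clock: 20.75
tcp_pos: [0.6242, -0.1817, 0.2872]
orientation: [2.955, 1.063, -0.002]
contact_force: [-0.9, 0.3, -0.4]
grip_width: 0.0002
gripper_force: 0.0
20.75 (np.float64(139.0), np.float32(24.346354))
20.8
20.9 (np.float64(139.0), np.float32(24.657335))
20.95
```

View pics/s8.png

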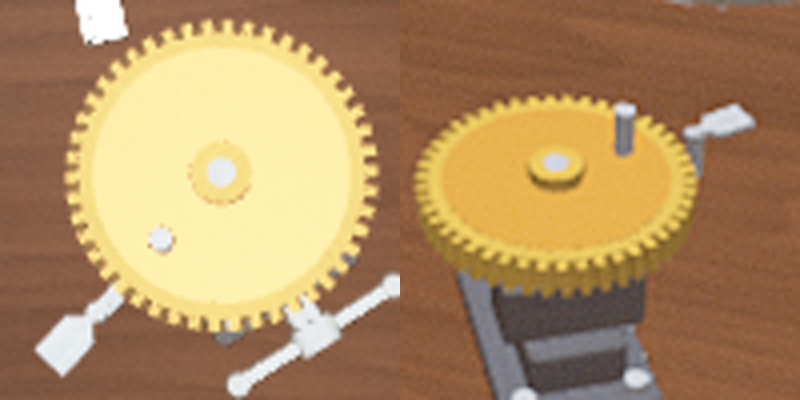

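The dowel, at (160,238) in the top crop, is now at about 138–139°, within about 2.5° (2 mm) of the pointer. It is at rest and the hand is clear, so I'll hand in.

```bash
python3 -c "
from bench import r
print(r.hand_in())"
```

```text
the job is handed in; nothing more can be done
None
```

I handed the job in at about 21 s; the judge returned no verdict. The gear ran free for over 9 s, starting near 3.8 rad/s, was braked while still turning and steered by fingertip, and came to rest with the dowel about 2 mm from in line with the pointer and the hand clear.

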